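# Fit up an aluminium angle in the welding jig and hold it for tacking

### The job

The setting block left standing against the stop block of the welding jig is no longer needed: put it back upright and fully down into its own storage pocket, the one it fits snugly and whose label bears its three dots, and let go of it. Then fit the aluminium angle into the corner of the jig, back of its upright leg on the fence, other leg flat on the jig plate, end butted to the stop block, and hold it there for tacking: with the fingertips in its inside corner, one firm diagonal push (around 10 N each way) that presses it against the fence and down on the plate together. Finish while still pushing, and leave all other things where they are.

Things in the scene. Friction and masses are not known exactly. Their poses are not given: they have to be found in the camera images.
- jig: Welding jig: grey drilled plate 240 x 320 mm, 16 mm thick, fixed on the table, with a steel fence and stop block bolted on. Origin: centre of its underside, on the table. x points across the plate to the fence (roughly away from the robot), y along the fence to the stop block, z up. In this frame the fence's face is the plane x = +60 mm, the stop block's face the plane y = +100 mm.
- plate: The jig's plate itself; same origin and axes as the jig. Its top, on which the angle must lie, is at z = 16 mm.
- fence: The fence: steel bar 22 mm thick, 240 mm long (along y), 32 mm high. Origin: in its face towards the angle, mid-length, on the plate's top. x points into the fence (away from the angle), y along it to the stop block, z up.
- stop_block: Stop block: steel, 95 (x) by 36 (y) by 30 mm high, at the fence's +y end; it reaches 73 mm out in front of the fence's face. Origin: in its face towards the angle, mid-length, on the plate's top. y points into the block (away from the angle); axes parallel to the jig's.
- angle: Workpiece: loose aluminium L profile 50 x 50 x 8 mm, 130 mm long (y), 0.21 to 0.34 kg; slides on the plate if pushed (friction about 0.3). Origin: outer heel edge (back of upright leg, underside), mid-length. Upright leg x -8..0, z 0..50; flat leg x -50..-8, z 0..8 mm; inside corner open to -x. Starts on the plate, up to 0.3 rad askew, 35-110 mm short of the fence. Fitted: axes parallel to the jig's, origin at fence face.
- angle_end (a point): The angle's end that must butt the stop block: on the heel edge at the angle's y = +65 mm, underside.
- setting_block: Loose steel setting block 24 (x) by 38 (y) by 60 mm high, 0.36 to 0.48 kg, three punched dots on top. Origin: centre of its underside. Starts upright on the jig plate, one 24 x 60 mm side within 2 mm of the stop block's face, its y along the fence; gap to the fence's face 28 to 44 mm. Pinch it across the 24 mm.
- pocket_38: The setting block's own pocket, one of four wooden pockets (each 66 x 60 x 36 mm outside) in a row on a tray left of the jig, their order varies. Opening 28 (x) by 42 mm (y), 28 mm deep; three-dot label on its -x rim. Origin: under the opening's centre, 4 mm above the table; floor at z = +8 mm, rim at +36 mm. y along the row, x roughly away from the robot. A half turn of the block is the same.
- pocket_48: A wrong pocket for this job, empty: opening 28 (x) by 52 mm (y), label with four dots. Outside size, origin and axes as pocket_38.
- block_18: Stored setting block 24 x 18 x 60 mm standing in its own pocket (opening 22 mm, one dot) and just as deep; bystander. Origin: centre of underside.
- block_28: Stored setting block 24 x 28 x 60 mm standing in its own pocket (opening 32 mm, two dots) and just as deep; bystander. Origin: centre of underside.
- tube_offcut: Offcut of square steel tube, 30 x 30 x 90 mm, lying along its x beyond the jig; bystander.
- wire_brush: Small wire brush, 190 mm long, lying to the right of the jig; bystander.
- spray_can: Spray can, 64 mm across, 180 mm high, standing at the back left; bystander.
- magnet_square: Grey triangular magnetic welding square, 100 x 100 x 20 mm, lying behind the pocket row; bystander.
- tape_measure: Tape measure, 65 x 36 x 62 mm, standing to the right of the jig; bystander.
There are look-alikes about, which are no part of the job. Leave any turquoise look-alike of the angle alone.

How it is judged:
By the outcome, as a careful person would: the job done as asked, in the order asked, and still so for the second after the job is handed in, while the arm keeps its last pose, push and grip.
It also fails if it takes over 72 s, if anything falls off the work surface, if the arm or the gripper's body presses on something with over 40 N, if the wrist force passes 120 N, or if a joint passes its speed limit or range.

### The arm

A 7-joint arm with a two-finger parallel gripper is mounted at the origin on the work surface. World frame = base frame: x ahead of the robot, y to its left, z up, the work surface at z = 0. Lengths are in mm, angles in rad, forces in N, time in s.
With the tool pointing down it reaches from about 400 to 875 mm from the base axis. Payload 4.4 kg.
Tool frame: the origin (TCP) lies midway between the tips of the shut fingers; the grasp point (between the pads) lies 19 mm behind it (ctrl.pinch_z is the distance from the TCP to the grasp point, in mm); z points along the fingers, y is the line along which they close (so a half turn about z gives the same grasp; the last joint's range is limited). The gripper opens to 85 mm and grips with 20 to 120 N. Pads are 22 mm wide; open, the fingers measure 114 mm over their backs; the gripper's body (76 mm by 85 mm) begins 54 mm behind the grasp point. The pads swing forward as they close: fully open they stand 13 mm farther back than shut.
Start: joints at [-1.38, 0.628, 0.038, 1.517, -0.027, 0.996, -0.02], TCP at [165.066, 628.706, 231.313] pointing down, gripper open.
Joint ranges: [-3.06, 3.06], [-0.37, 2.12], [-1.25, 1.32], [0.18, 2.47], [-1.1, 4.24], [0.23, 1.98], [-2.94, 2.94]. Speed limits (rad/s): [2.57, 2.57, 3.14, 3.14, 3.14, 3.14, 3.14].

### API

Orientations are given as [roll, pitch, yaw] about the fixed x, y, z axes, in that order (R = Rz(yaw) Ry(pitch) Rx(roll)).
In Python, from cell import read_state, cams, order, ctrl gives the robot as it stands.
- The arm moves only by the tool move_arm, never from a script. Its argument "targets" is text: rows parted by semicolons, each of 7 numbers parted by spaces: the gripper's target within -1 to 1 (fully open at 1, half-way at 0, shut at -1), then the shift along the tool's x, y, z in cm, then the turn, a rotation vector about the tool's x, y, z in degrees. A call has 1 to 5 rows; each row shifts and turns the commanded pose from where the row before left it, along the tool's axes as they then stand; what a row does not reach is not made up. A row lasts 1/12 s, in which the tool goes at most 41.7 mm and 7.16 degrees, less where a joint would pass 70% of its speed; a pose out of reach is approached as far as the arm can. A call with a gripper value outside its range is refused whole. The fingers move at their own pace and stop on an object; the grip force is fixed at half the most. Time passes only in rows, so rows that do not move let the fingers close. It gives the time, the measured TCP pose, the force, the opening and the grip force at its end, in the units of the state.
- read_state(): the state, without advancing time (a new reading comes with each control period).
- cams.get_image(name): name is "scene" or "top"; returns a dict with "color" (480x640x3 uint8, red, green, blue), "fovy" (degrees; the focal length in pixels is half the picture's height over the tangent of half this angle, whatever the lens; pixels are square), "cx", "cy" (the principal point, pixels), "rvec" (rotation vector, rad) and "tvec" (3), from world to camera coordinates, as OpenCV has them. Camera axes: x right, y down, z forward; pixel columns grow to the right and rows downward; lengths in mm; the calibration is good to about 2 mm. A picture is of the moment at which its call begins. There is no depth.
- order.finish_job(): hands the job in; it is judged then, once.
The state is a dict: "clock": time; "qpos": joint angles; "qd": joint speeds; "tau": joint torques, N m; "eef_pos": TCP position; "tool_rot": TCP orientation; "force": force on the tool from outside, world axes, zero at the start; "torque": the same for the moment, N m; "width": finger opening in mm; "gripper_force": force on a finger pad.
Only numpy, scipy, OpenCV 4.12 (cv2) and the standard library are available. Lean on these libraries where they do the work, as an engineer would, in place of code of your own. Each camera call takes 0.05 s, during which the arm holds its last target. There are 200 camera calls.

## Working session

There is one attempt and no reset: what is moved stays moved. The work goes in short steps, Python scripts to look and compute and a tool call to move; the robot and the scene stay as the last step left them, time stands still between calls to the robot, and variables do not carry over. Pictures are saved under pics/ and viewed, at most 10 in all, crops included, and the job is handed in when it is done.

Besides the shell and the picture viewer there is one more tool, called after "Call:" by a JSON object that holds its "api" and its "payload", one argument or row to a line. move_arm: Moves the arm, as the interface text tells. Its arguments: {"type":"object","properties":{"targets":{"type":"string"}},"required":["targets"]}

```bash
mkdir -p pics; python3 - <<'E'
from cell import read_state,cams,ctrl
import cv2,numpy as np,json
s=read_state();print(s['clock'],s['eef_pos'],s['tool_rot'],s['width'],ctrl.pinch_z)
for n in('scene','top'):
    i=cams.get_image(n);cv2.imwrite(f'pics/{n}0.png',i['color'][:,:,::-1])
    d={k:np.array(i[k]).tolist() for k in('fovy','cx','cy','rvec','tvec')};json.dump(d,open(n+'.json','w'));print(n,d)
    R=cv2.Rodrigues(np.array(i['rvec']))[0];print((-R.T@np.array(i['tvec']).ravel()).round())
E
```

```text
0.0 [164.91140777 628.04187359 230.34885467] [-3.13958691e+00  3.86101338e-05  2.88478737e+00] 85.4618930527204 18.700000000000003
scene {'fovy': 52.25730853397725, 'cx': 326.0335208742891, 'cy': 233.3942289370162, 'rvec': [1.276587235309365, 2.2502135061818027, -0.9158276984049627], 'tvec': [291.3907633009255, -259.94164162958873, 1567.0359731311837]}
[1269.  387.  921.]
top {'fovy': 50.994240679423086, 'cx': 324.4339666763784, 'cy': 238.01026065642534, 'rvec': [2.143904764206305, -2.1801132142122173, 0.111248584303953], 'tvec': [-42.94209801787574, 525.1287167099937, 1351.9315386510661]}
[ 374.  -59. 1401.]
```

View pics/scene0.png

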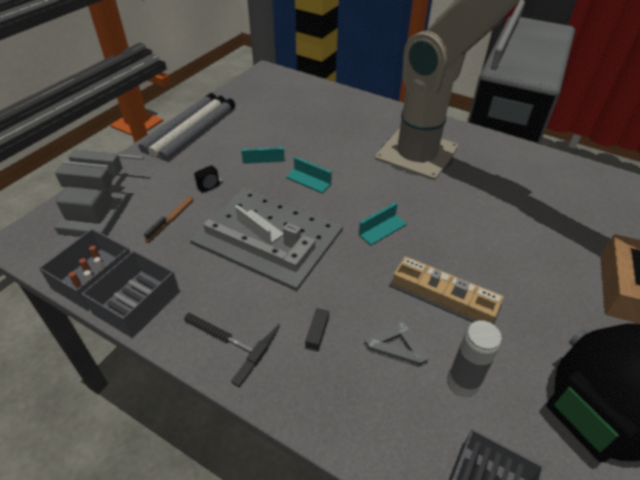

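View pics/top0.png

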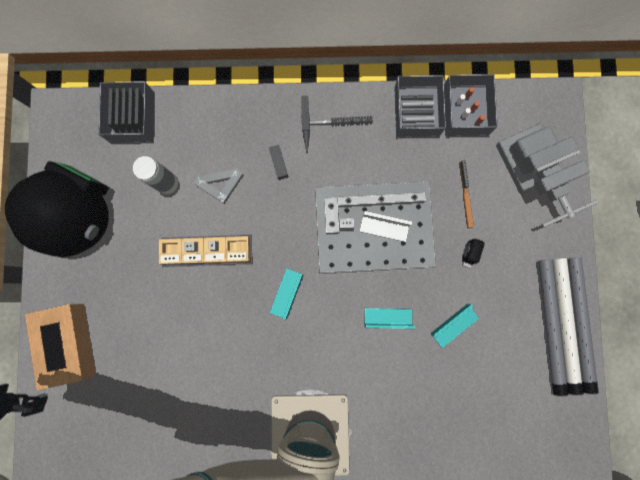

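The scene view shows the jig centred near (268,235), the block at (291,233), the angle at (258,222), and the pocket row from (411,267) to (489,298). The top view shows the jig at (376,227), the block on the stop block at (346,224), the light angle at (387,226), and the pocket row at (205,249).

Candidates in the top view:
- **Block:** loose block at (346,224). The stored ones at (191,247) and (213,246) and the dark bar at (279,162) are not it.
- **Angle:** white/aluminium at (387,226). The turquoise ones at (286,294), (389,318) and (456,326) are not it.
- **Pocket:** left one at (170,250) appears to have three dots. The right one at (238,248) appears to have four.

I'll check these in one close crop.

```bash
python3 - <<'E'
import cv2,numpy as np
t=cv2.imread('pics/top0.png');s=cv2.imread('pics/scene0.png')
f=lambda im,x,y,w,h,k:cv2.resize(im[y:y+h,x:x+w],None,fx=k,fy=k,interpolation=cv2.INTER_CUBIC)
a=f(t,312,178,130,100,3) ;b=f(t,154,230,100,40,4);c=f(s,188,185,160,105,2.5);d=f(s,385,250,125,75,3)
o=np.zeros((600,800,3),np.uint8)
for im,x,y in((a,0,0),(b,395,0),(c,0,310),(d,405,310)):
    h,w=im.shape[:2];h=min(h,600-y);w=min(w,800-x);o[y:y+h,x:x+w]=im[:h,:w]
cv2.imwrite('pics/crop1.png',cv2.convertScaleAbs(o,alpha=1.0))
E
```

```text
(no output)
```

View pics/crop1.png

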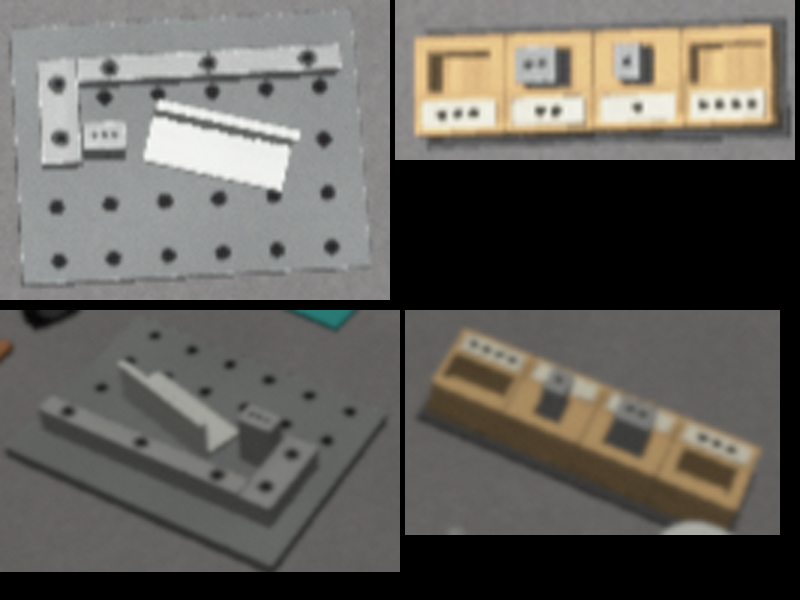

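The crop confirms it. In the top view, the three-dot pocket is leftmost with its opening centre near (170,248), the block with three dots is at (346.5,224), and the white angle's upright leg is on the fence side, from (364,213) to (411,224). Next I measure.

```bash
cat > h.py <<'E'
import cv2,numpy as np,json
from cell import read_state,cams
def cal(n):
    d=json.load(open(f'{n}.json'));f=240/np.tan(np.radians(d['fovy']/2))
    R=cv2.Rodrigues(np.array(d['rvec']))[0];return f,d['cx'],d['cy'],R,np.array(d['tvec']).ravel()
def ray(n,px,z):
    f,cx,cy,R,t=cal(n);px=np.atleast_2d(np.asarray(px,float))
    d=np.c_[(px[:,0]-cx)/f,(px[:,1]-cy)/f,np.ones(len(px))]@R;c=-R.T@t
    return (c+d*((z-c[2])/d[:,2])[:,None])[:,:2]
def proj(n,P):
    f,cx,cy,R,t=cal(n);q=np.atleast_2d(P)@R.T+t;return np.c_[f*q[:,0]/q[:,2]+cx,f*q[:,1]/q[:,2]+cy]
def up(im,x,y,w,h,k=4):
    # crop upscaled; pixel p_up -> x+(p_up+.5)/k-.5
    return cv2.resize(im[y:y+h,x:x+w],None,fx=k,fy=k,interpolation=cv2.INTER_CUBIC)
def un(p,x,y,k=4): return np.array([x,y])+(np.asarray(p,float)+.5)/k-.5
def rects(mask,n,x,y,z,amin,k=4):
    out=[]
    for c in cv2.findContours(mask,cv2.RETR_EXTERNAL,cv2.CHAIN_APPROX_NONE)[0]:
        if cv2.contourArea(c)<amin:continue
        w=ray(n,un(c[:,0,:],x,y,k),z).astype(np.float32);r=cv2.minAreaRect(w);out.append((np.round(r[0],1),np.round(r[1],1),round(r[2],2),un(c[:,0,:].mean(0),x,y,k).round(1)))
    return out
E
python3 - <<'E'
from h import *
t=cv2.imread('pics/top0.png')
u=up(t,310,175,132,104);g=u.min(2)
print(np.unique(t[190:270:6,320:430:9].reshape(-1,3),axis=0)[::8].tolist(), t[230,450],t[224,345])
hsv=cv2.cvtColor(u,cv2.COLOR_BGR2HSV)
# plate: green minus red
d=u[:,:,1].astype(int)-u[:,:,2];print('g-r plate',np.median(d[150:330,60:300]),'table',np.median(d[:,-12:]))
print('angle',rects((g>215).astype(np.uint8)*255,'top',310,175,66,300))
m=((g>150)&(g<=255)).astype(np.uint8)*255
print('bright z46',rects(m,'top',310,175,46,150));print('z76',rects(m,'top',310,175,76,150))
v=up(t,150,225,110,50);h=cv2.cvtColor(v,cv2.COLOR_BGR2HSV)
print('wood',rects((h[:,:,1]>70).astype(np.uint8)*255,'top',150,225,40,500))
print('gray profile row224 x340..360',t[224,336:362].min(1).tolist());print('col346',t[210:240,346].min(1).tolist())
print('row248',t[248,155:190].tolist());print('col170',t[230:270,170].tolist())
E
```

```text
[[47, 46, 48], [76, 75, 74], [113, 115, 113], [136, 135, 133], [146, 146, 143], [148, 147, 144], [149, 149, 146], [150, 151, 146], [151, 152, 148], [153, 153, 148], [154, 154, 149], [155, 154, 152], [156, 157, 152], [157, 158, 156], [181, 182, 180], [193, 195, 193], [203, 205, 202], [238, 240, 239]] [135 135 137] [201 203 202]
g-r plate 3.0 table -1.0
angle [(array([ 542.5, -211.1]), array([125.1,  39.6]), 76.16, array([384. , 228.8])), (array([ 572.6, -222.4]), array([128. ,   7.6]), 76.3, array([387.9, 217.5]))]
bright z46 [(array([ 467.7, -326.4]), array([58.2, 45.1]), 6.48, array([426.6, 256.1])), (array([515.3, -65.7]), array([23.4, 10.7]), 75.82, array([329.6, 240.8])), (array([ 507.1, -328.3]), array([17.3, 31.8]), 60.43, array([427. , 242.3])), (array([513.8, -92.2]), array([10.8, 18. ]), 53.22, array([339.6, 240.7])), (array([565. , -35.9]), array([12.4, 20.8]), 72.6, array([318.1, 222.1])), (array([ 565.2, -112.8]), array([40.7, 28.1]), 89.01, array([346.3, 222. ])), (array([ 507., -153.]), array([130.5, 267.8]), 24.17, array([354.7, 247.7])), (array([ 576.8, -224.9]), arra
[... 2115 characters left out ...]
], [189, 188, 188]]
col170 [[135, 136, 137], [138, 139, 141], [137, 139, 139], [136, 137, 137], [133, 133, 135], [134, 134, 136], [133, 133, 134], [120, 120, 122], [111, 131, 145], [130, 174, 206], [141, 196, 229], [139, 196, 229], [117, 164, 196], [82, 114, 137], [111, 155, 188], [141, 197, 230], [141, 198, 232], [141, 198, 232], [141, 198, 231], [141, 198, 232], [143, 200, 232], [141, 199, 231], [139, 196, 229], [138, 192, 226], [154, 202, 228], [200, 225, 234], [207, 223, 227], [159, 171, 174], [127, 135, 136], [179, 195, 197], [223, 234, 236], [203, 229, 238], [149, 196, 223], [103, 141, 167], [80, 91, 99], [95, 93, 94], [111, 111, 110], [132, 132, 132], [139, 138, 141], [137, 138, 139]]
```

```bash
python3 - <<'E'
from h import *
t=cv2.imread('pics/top0.png').astype(float).min(2);w=cv2.imread('pics/top0.png').astype(int)
def cross(p,lev,falling=True):  # subpixel crossing in 1-D profile, first
    for i in range(len(p)-1):
        a,b=p[i],p[i+1]
        if (a>=lev>b) if falling else (a<lev<=b): return i+(a-lev)/(a-b)
    return np.nan
def line(P):
    P=P[~np.isnan(P).any(1)];
    for _ in range(3):
        vx,vy,x,y=cv2.fitLine(P.astype(np.float32),cv2.DIST_HUBER,0,.01,.01).ravel();r=np.abs((P-[x,y])@[-vy,vx]);P=P[r<max(2*np.median(r),.5)]
    return np.array([x,y]),np.array([vx,vy]),len(P),r.mean().round(2)
# fence front top edge
P=[]
for u in range(345,424):
    v0=int(198-(u-345)*.06)
    p=t[v0:v0+12,u];P.append([u,v0+cross(p,(p[:3].max()+p[4:9].min())/2)])
c,d,n,r=line(np.array(P));f=ray('top',[c,c-40*d,c+40*d],48);e=f[1]-f[2];e=e*np.sign(e[1]);yaw=np.arctan2(-e[0],e[1])
print('fence face line',f[0],'yaw',np.degrees(yaw),n,r)
# stop block face top edge z=46 (rows below fence, above block)
P=[]
for v in list(range(207,217))+list(range(229,233)):
    p=t[v,332:346];P.append([332+cross(p,170),v])
print(np.round(P,1).tolist())
P=np.array(P);W=ray('top',P[~np.isnan(P).any(1)],46)
ex=np.array([np.cos(yaw),np.sin(yaw)]);ey=np.array([-ex[1],ex[0]])
print('stop face y along ey',(W@ey).round(1),'fence along ex',f@ex)
for nm,px,z in(('block',(346.5,222.6),76),('pocket',(169.4,247.1),40)):
    q=ray('top',px,z)[0];print(nm,q,'jig comps',q@ex-f[0]@ex,q@ey)
# stored blocks tops
x,y=150,225;im=cv2.imread('pics/top0.png');v=up(im,x,y,110,50);h=cv2.cvtColor(v,cv2.COLOR_BGR2HSV)
m=((h[:,:,1]<40)&(h[:,:,2]>130)).astype(np.uint8)*255;m[:24]=0;m[110:]=0
print('stored z72',rects(m,'top',x,y,72,300))
P=[]
for u in range(162,248):
    p=w[236:246,u,2]-w[236:246,u,0];P.append([u,236+cross(p.astype(float),45,False)])
c,d,n,r=line(np.array(P));k=ray('top',[c,c-40*d,c+40*d],40);e=k[1]-k[2];e=e*np.sign(e[1]);print('tray back edge',k[0],'yaw',np.degrees(np.arctan2(-e[0],e[1])),n,r)
# angle heel line at z=66
print('angle ht in jig: ',[(np.array(q)@ex-f[0]@ex) for q in((572.6,-222.4),)])
s=read_state();print(s['qpos'])
E
```

```text
fence face line [ 619.48141878 -269.85457595] yaw 2.3377026527132636 60 0.19
[[337.4, 207.0], [337.6, 208.0], [337.5, 209.0], [337.5, 210.0], [337.4, 211.0], [337.2, 212.0], [337.2, 213.0], [337.2, 214.0], [337.2, 215.0], [337.2, 216.0], [338.2, 229.0], [338.2, 230.0], [336.0, 231.0], [nan, 232.0]]
stop face y along ey [-113.2 -113.5 -113.1 -112.9 -112.7 -112.  -111.6 -111.5 -111.4 -111.3
 -111.9 -111.5 -105.5] fence along ex [607.95869184 607.95869184 607.95869184]
block [ 559.29701008 -111.28117017] jig comps -53.666224979596905 -134.00188615298686
pocket [505.43704985 370.44783079] jig comps -87.83197787217557 349.52311528039553
stored z72 [(array([504.8, 308.9]), array([24.3, 26. ]), 0.69, array([188.8, 245.8])), (array([505.7, 247.9]), array([16.6, 24. ]), 89.02, array([211.7, 244.9])), (array([516.5, 267.5]), array([293.9,  56.9]), 89.03, array([205. , 236.1]))]
tray back edge [530.86657601 290.32299965] yaw 1.0101133687173225 73 0.08
angle ht in jig:  [np.float64(-44.9067642693783)]
[-1.3797852   0.62927906  0.0384488   1.51826355 -0.02702588  0.99632261
 -0.01997857]
```

Measured positions:
- **Block:** (559.3, -111.3), yaw 2.3°, gap to the fence about 41.7 mm, which is in range.
- **Pocket:** about (505, 370), yaw 1°. The stored neighbours, at a 60 mm pitch, agree.

First I turn the tool to yaw 92.3° and start across.

Call:
{"api": "move_arm", "payload": {
  "targets": "0.3 0 0 0 0 0 7; 0.3 0 0 0 0 0 7; 0.3 0 0 0 0 0 7; 0.3 0 0 0 0 0 7; 0.3 0 0 0 0 0 7"
}}

```text
clock: 0.52
eef_pos: [165.0, 628.3, 230.8]
tool_rot: [-3.141, 0.001, 2.268]
force: [-0.3, -0.2, 0.3]
width: 55.3
gripper_force: 0.0
```

Call:
{"api": "move_arm", "payload": {
  "targets": "0.3 0 0 0 0 0 7; 0.3 0 0 0 0 0 7; 0.3 0 0 0 0 0 7; 0.3 0 0 0 0 0 7; 0.3 0 0 0 0 0 7"
}}

```text
clock: 0.93
eef_pos: [164.8, 628.4, 230.8]
tool_rot: [-3.141, 0.001, 1.657]
force: [-0.3, -0.4, -0.2]
width: 55.4
gripper_force: 0.0
```

Call:
{"api": "move_arm", "payload": {
  "targets": "0.3 0 0 0 0 0 3; 0.3 0 0 0 0 0 0; 0.3 0 0 0 0 0 0"
}}

```text
clock: 1.18
eef_pos: [164.8, 628.5, 230.9]
tool_rot: [-3.141, 0.001, 1.613]
force: [-0.2, -0.1, -0.8]
width: 55.6
gripper_force: 0.0
```

Call:
{"api": "move_arm", "payload": {
  "targets": "0.3 -3 1.45 0.4 0 0 0; 0.3 -3 1.45 0.4 0 0 0; 0.3 -3 1.45 0.4 0 0 0; 0.3 -3 1.45 0.4 0 0 0; 0.3 -3 1.45 0.4 0 0 0"
}}

```text
clock: 1.6
eef_pos: [244.0, 480.2, 211.2]
tool_rot: [3.142, -0.0, 1.613]
force: [1.0, -0.4, 0.6]
width: 55.8
gripper_force: 0.0
```

Call:
{"api": "move_arm", "payload": {
  "targets": "0.3 -3 1.45 0.4 0 0 0; 0.3 -3 1.45 0.4 0 0 0; 0.3 -3 1.45 0.4 0 0 0; 0.3 -3 1.45 0.4 0 0 0; 0.3 -3 1.45 0.4 0 0 0"
}}

```text
clock: 2.02
eef_pos: [322.4, 333.4, 191.3]
tool_rot: [3.141, -0.0, 1.613]
force: [1.4, 0.6, -0.2]
width: 55.6
gripper_force: 0.0
```

Call:
{"api": "move_arm", "payload": {
  "targets": "0.3 -3 1.45 0.4 0 0 0; 0.3 -3 1.45 0.4 0 0 0; 0.3 -3 1.45 0.4 0 0 0; 0.3 -3 1.45 0.4 0 0 0; 0.3 -3 1.45 0.4 0 0 0"
}}

```text
clock: 2.43
eef_pos: [401.0, 186.4, 171.3]
tool_rot: [3.141, -0.0, 1.613]
force: [0.0, -0.5, -0.7]
width: 55.7
gripper_force: 0.0
```

Call:
{"api": "move_arm", "payload": {
  "targets": "0.3 -3 1.45 0.4 0 0 0; 0.3 -3 1.45 0.4 0 0 0; 0.3 -3 1.45 0.4 0 0 0; 0.3 -3 1.45 0.4 0 0 0; 0.3 -3 1.45 0.4 0 0 0"
}}

```text
clock: 2.85
eef_pos: [479.4, 39.2, 151.2]
tool_rot: [3.141, -0.0, 1.612]
force: [1.2, -0.7, 0.1]
width: 55.5
gripper_force: 0.0
```

Call:
{"api": "move_arm", "payload": {
  "targets": "0.3 -3 1.45 0.4 0 0 0; 0.3 -3 1.45 0.4 0 0 0; 0.3 -3 1.45 0.4 0 0 0; 0.3 0 0 0 0 0 0; 0.3 0 0 0 0 0 0"
}}

```text
clock: 3.27
eef_pos: [526.2, -49.9, 139.1]
tool_rot: [3.141, 0.001, 1.608]
force: [-0.6, 1.3, 0.3]
width: 55.7
gripper_force: 0.0
```

Call:
{"api": "move_arm", "payload": {
  "targets": "0.3 -3.13 1.54 0 0 0 0; 0.3 -3.13 1.54 0 0 0 0; 0.3 0 0 2.5 0 0 0; 0.3 0 0 2.5 0 0 0; 0.3 0 0 0 0 0 0"
}}

```text
clock: 3.68
eef_pos: [555.8, -106.6, 85.7]
tool_rot: [-3.134, -0.003, 1.613]
force: [-0.1, 0.8, -0.4]
width: 55.5
gripper_force: 0.0
```

```bash
python3 - <<'E'
from h import *
s=read_state();print(s['eef_pos'],s['tool_rot'])
t=cams.get_image('top')['color'][:,:,::-1];q=cams.get_image('scene')['color'][:,:,::-1]
a=up(t,315,180,90,75,4);b=up(q,240,180,100,90,4)
o=np.zeros((360,780,3),np.uint8);o[:300,:360]=a;o[:,370:770]=b;cv2.imwrite('pics/c2.png',o)
E
```

```text
[ 555.78886478 -106.59576661   85.66595815] [-3.13388438e+00 -3.05663678e-03  1.61271711e+00]
```

View pics/c2.png

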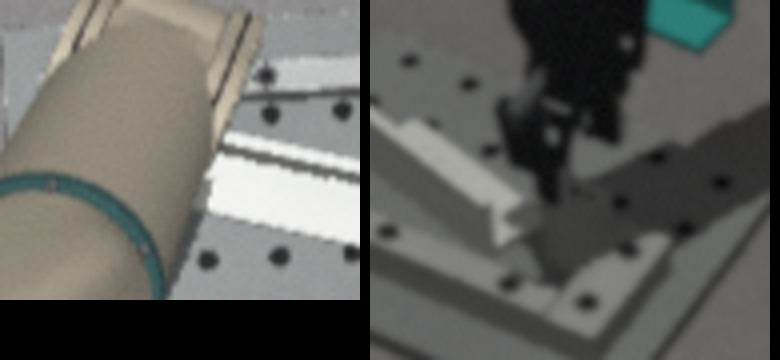

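The top view is blocked by the arm. The scene view shows the gripper over the block, in shadow near (560,200). I correct by the residual, then descend.

Call:
{"api": "move_arm", "payload": {
  "targets": "0.3 0 0 0 0 0 0; 0.3 0 0 0 0 0 0"
}}

```text
clock: 3.95
eef_pos: [560.0, -108.1, 90.8]
tool_rot: [3.139, 0.0, 1.612]
force: [-0.3, -0.0, 0.0]
width: 55.3
gripper_force: 0.0
```

Call:
{"api": "move_arm", "payload": {
  "targets": "0.3 -0.32 -0.06 0 0 0 0; 0.3 0 0 1.4 0 0 0; 0.3 0 0 1.4 0 0 0; 0.3 0 0 1.3 0 0 0; 0.3 0 0 0 0 0 0"
}}

```text
clock: 4.37
eef_pos: [557.5, -111.7, 47.1]
tool_rot: [-3.139, -0.001, 1.611]
force: [-0.4, 1.0, -0.0]
width: 55.4
gripper_force: 0.0
```

Call:
{"api": "move_arm", "payload": {
  "targets": "0.3 0 0 0 0 0 0; 0.3 0 0 0 0 0 0; -0.2 0 0 0 0 0 0; -0.2 0 0 0 0 0 0; -0.2 0 0 0 0 0 0"
}}

```text
clock: 4.78
eef_pos: [559.1, -112.1, 49.0]
tool_rot: [3.14, 0.0, 1.611]
force: [0.2, -0.3, -0.4]
width: 34.2
gripper_force: 0.0
```

Call:
{"api": "move_arm", "payload": {
  "targets": "-1 0 0 0 0 0 0; -1 0 0 0 0 0 0; -1 0 0 0 0 0 0; -1 0 0 0 0 0 0; -1 0 0 0 0 0 0"
}}

```text
clock: 5.2
eef_pos: [559.3, -112.1, 48.9]
tool_rot: [3.14, 0.0, 1.611]
force: [0.5, -0.0, 6.1]
width: 22.9
gripper_force: 58.9
```

Call:
{"api": "move_arm", "payload": {
  "targets": "-1 0 0 -2 0 0 0; -1 0 0 -3 0 0 0; -1 0 0 -3 0 0 0; -1 0 0 -3 0 0 0; -1 0 0 0 0 0 0"
}}

```text
clock: 5.62
eef_pos: [561.3, -112.9, 162.8]
tool_rot: [3.134, 0.002, 1.61]
force: [0.7, -0.7, -5.0]
width: 23.1
gripper_force: 60.7
```

Call:
{"api": "move_arm", "payload": {
  "targets": "-1 0 0 0 0 0 0; -1 0 0 0 0 0 0"
}}

```text
clock: 5.78
eef_pos: [557.1, -111.4, 156.7]
tool_rot: [-3.138, -0.001, 1.611]
force: [-0.9, -0.0, -5.6]
width: 23.1
gripper_force: 60.6
```

Call:
{"api": "move_arm", "payload": {
  "targets": "-1 3.7 -0.27 0 0 0 0; -1 3.7 -0.27 0 0 0 0; -1 3.7 -0.27 0 0 0 0; -1 3.7 -0.27 0 0 0 0; -1 3.7 -0.27 0 0 0 0"
}}

```text
clock: 6.2
eef_pos: [535.4, 73.7, 155.9]
tool_rot: [-3.137, 0.001, 1.61]
force: [1.1, 1.1, -4.8]
width: 23.2
gripper_force: 60.5
```

Call:
{"api": "move_arm", "payload": {
  "targets": "-1 3.7 -0.27 0 0 0 0; -1 3.7 -0.27 0 0 0 0; -1 3.7 -0.27 0 0 0 0; -1 3.7 -0.27 0 0 0 0; -1 3.7 -0.27 0 0 0 0"
}}

```text
clock: 6.62
eef_pos: [514.6, 257.7, 155.6]
tool_rot: [-3.137, 0.002, 1.611]
force: [0.5, 1.0, -6.0]
width: 23.0
gripper_force: 60.5
```

Call:
{"api": "move_arm", "payload": {
  "targets": "-1 3.7 -0.27 0 0 0 0; -1 3.7 -0.27 0 0 0 0; -1 2.5 -0.27 0 0 0 0; -1 1.4 0 0 0 0 1.3; -1 0 0 0 0 0 0"
}}

```text
clock: 7.03
eef_pos: [500.7, 374.2, 154.9]
tool_rot: [-3.137, -0.0, 1.594]
force: [0.7, 1.0, -6.0]
width: 22.9
gripper_force: 60.5
```

Call:
{"api": "move_arm", "payload": {
  "targets": "-1 0 0 0 0 0 0; -1 0 0 0 0 0 0; -1 0 0 0 0 0 0; -1 0 0 0 0 0 0"
}}

```text
clock: 7.37
eef_pos: [504.6, 367.4, 157.8]
tool_rot: [-3.141, 0.001, 1.586]
force: [0.6, 0.3, -3.6]
width: 22.8
gripper_force: 60.5
```

Call:
{"api": "move_arm", "payload": {
  "targets": "-1 0.2 0.03 0 0 0 0; -1 0 0 2.6 0 0 0; -1 0 0 2.6 0 0 0; -1 0 0 2.5 0 0 0; -1 0 0 0 0 0 0"
}}

```text
clock: 7.78
eef_pos: [501.3, 369.1, 76.8]
tool_rot: [-3.134, 0.005, 1.588]
force: [-0.9, -1.1, -5.6]
width: 22.6
gripper_force: 60.4
```

Call:
{"api": "move_arm", "payload": {
  "targets": "-1 0 0 0 0 0 0; -1 0 0 0 0 0 0; -1 0 0 0 0 0 0; -1 0 0 0 0 0 0"
}}

```text
clock: 8.12
eef_pos: [505.7, 372.0, 83.2]
tool_rot: [3.139, -0.002, 1.588]
force: [0.2, 0.3, -5.1]
width: 22.9
gripper_force: 60.4
```

```bash
python3 - <<'E'
from h import *
s=read_state();print(s['eef_pos'],s['tool_rot'])
t=cams.get_image('top')['color'][:,:,::-1];q=cams.get_image('scene')['color'][:,:,::-1]
cv2.imwrite('pics/top3.png',t);cv2.imwrite('pics/scene3.png',q)
a=up(t,150,225,110,50,3);b=up(q,390,240,120,80,5)
o=np.zeros((600,610,3),np.uint8);o[:150,:330]=a;o[155:555,:600]=b;o=cv2.convertScaleAbs(o,alpha=1.5);cv2.imwrite('pics/c3.png',o)
E
```

```text
[505.72899119 371.95621163  83.1514637 ] [ 3.13890380e+00 -2.00182580e-03  1.58795486e+00]
```

View pics/c3.png

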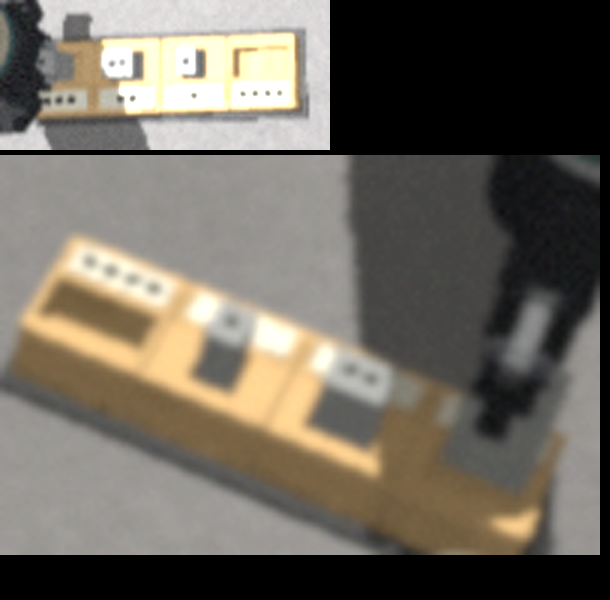

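The block is held upright over the leftmost pocket. Its lower +x edge runs from about (478,300.6) to (493,307.6) in scene pixels. I compare that with the expected position.

```bash
python3 - <<'E'
from h import *
s=read_state();print(s['clock'],s['eef_pos'],s['tool_rot'])
a=np.radians(1);ex=np.array([np.cos(a),np.sin(a)]);ey=np.array([-ex[1],ex[0]])
c=s['eef_pos'][:2]
for lab,c,z,hx,hy in(('block bottom',c,s['eef_pos'][2]-33,12,19),('block top',c,s['eef_pos'][2]+27,12,19),('opening',np.array([505,370]),40,14,21),('pocket outer?',np.array([505,370]),40,25.5,30),('p28top',np.array([504.8,308.9]),72,12,14)):
    P=[[*(c+sx*hx*ex+sy*hy*ey),z] for sx,sy in((1,-1),(1,1),(-1,1),(-1,-1))]
    p=proj('scene',P);print(lab,'scene',p.round(1).tolist(),'crop',((p-[390,240])*5+[0,155]).round().tolist())
    print('   top',proj('top',P).round(1).tolist())
# measured +x edge bottom from current pic
P=ray('scene',[(478,300.6),(493,307.6)],s['eef_pos'][2]-33);print('meas bottom edge',P)
g=cv2.imread('pics/scene3.png').astype(int)
for v in (298,301,304,306): print(v,[(x[2]-x[0]) for x in g[v,470:506]])
for u in (482,486,490): print(u,[(x[2]-x[0]) for x in g[296:325,u]])
E
```

```text
8.2167 [505.16818084 371.75045842  82.61213065] [ 3.13995036e+00 -1.43462534e-03  1.58803175e+00]
block bottom scene [[476.1, 299.9], [492.9, 306.8], [495.9, 299.3], [479.3, 292.5]] crop [[430.0, 454.0], [514.0, 489.0], [529.0, 451.0], [446.0, 417.0]]
   top [[174.8, 242.2], [160.8, 242.7], [160.8, 251.5], [174.8, 251.1]]
block top scene [[482.7, 282.8], [500.2, 289.8], [503.3, 282.2], [485.9, 275.4]] crop [[463.0, 369.0], [551.0, 404.0], [566.0, 366.0], [480.0, 332.0]]
   top [[167.8, 239.9], [153.1, 240.4], [153.1, 249.6], [167.8, 249.1]]
opening scene [[473.2, 302.3], [491.6, 310.1], [495.1, 301.3], [476.9, 293.8]] crop [[416.0, 467.0], [508.0, 505.0], [526.0, 461.0], [435.0, 424.0]]
   top [[177.3, 241.9], [161.9, 242.4], [161.9, 252.6], [177.3, 252.1]]
pocket outer? scene [[467.7, 304.3], [494.2, 315.5], [500.4, 299.3], [474.6, 288.8]] crop [[389.0, 477.0], [521.0, 532.0], [552.0, 452.0], [423.0, 399.0]]
   top [[180.5, 237.6], [158.6, 238.3], [158.5, 257.0], [180.6, 256.2]]
p28top scene [[453.5, 282.8], [465.6, 287.8], [468.9, 280.6], [457.0, 275.7]] crop [[317.0, 369.0], [378.
[... 2662 characters left out ...]
int64(4), np.int64(13), np.int64(24), np.int64(31), np.int64(33), np.int64(35), np.int64(35), np.int64(35), np.int64(37), np.int64(37), np.int64(38), np.int64(38), np.int64(37), np.int64(36), np.int64(34), np.int64(35), np.int64(33), np.int64(25), np.int64(16), np.int64(9), np.int64(6), np.int64(6)]
490 [np.int64(0), np.int64(0), np.int64(1), np.int64(1), np.int64(1), np.int64(1), np.int64(1), np.int64(1), np.int64(2), np.int64(5), np.int64(14), np.int64(26), np.int64(31), np.int64(34), np.int64(36), np.int64(40), np.int64(52), np.int64(65), np.int64(63), np.int64(51), np.int64(41), np.int64(37), np.int64(36), np.int64(34), np.int64(34), np.int64(27), np.int64(19), np.int64(11), np.int64(7)]
```

```bash
python3 - <<'E'
from h import *
im=cv2.imread('pics/scene0.png');x,y=465,285;v=up(im,x,y,40,32,8)
r=v[:,:,2].astype(int);w=cv2.cvtColor(v,cv2.COLOR_BGR2HSV)
print(im[303,470:502,2].tolist());print(im[292:322,484,2].tolist())
for th in(90,105,120):
    m=((r<th)&(w[:,:,1]>60)).astype(np.uint8)*255
    for c in cv2.findContours(m,cv2.RETR_EXTERNAL,cv2.CHAIN_APPROX_NONE)[0]:
        if cv2.contourArea(c)>2000:
            P=ray('scene',un(c[:,0],x,y,8),40).astype(np.float32);print(th,cv2.minAreaRect(P))
E
```

```text
[155, 164, 168, 165, 154, 136, 119, 107, 98, 89, 83, 79, 77, 78, 78, 77, 78, 77, 76, 77, 78, 81, 82, 86, 101, 124, 148, 159, 160, 151, 133, 112]
[100, 119, 157, 164, 156, 144, 121, 93, 79, 76, 78, 78, 78, 87, 110, 141, 160, 167, 166, 155, 130, 101, 83, 79, 79, 77, 80, 86, 113, 147]
90 ((549.0316772460938, 364.16876220703125), (57.897769927978516, 26.283761978149414), 89.66004180908203)
90 ((505.9769592285156, 372.24359130859375), (17.34641456604004, 36.62294387817383), 1.6058059930801392)
105 ((548.130615234375, 365.6484069824219), (61.8889045715332, 28.22323989868164), 89.39923095703125)
105 ((505.9754638671875, 372.2572021484375), (20.82542610168457, 39.06562042236328), 1.5409083366394043)
120 ((528.1403198242188, 375.783935546875), (36.166908264160156, 90.70890808105469), 34.0843620300293)
120 ((506.0096435546875, 372.24713134765625), (23.565359115600586, 40.855228424072266), 1.5180985927581787)
```

The scene view puts the block at (506.9,374.4) and the opening at (506.0,372.2). That means a shift of about (-0.5,-2.3), which agrees with the top-view estimate. I shift, then lower until the block is just into the pocket.

Call:
{"api": "move_arm", "payload": {
  "targets": "-1 -0.23 -0.05 0 0 0 0; -1 0 0 0 0 0 0; -1 0 0 0 0 0 0; -1 0 0 0 0 0 0; -1 0 0 0 0 0 0"
}}

```text
clock: 8.63
eef_pos: [504.1, 368.9, 81.3]
tool_rot: [-3.141, -0.0, 1.588]
force: [-0.4, 0.1, -4.4]
width: 22.9
gripper_force: 60.4
```

Call:
{"api": "move_arm", "payload": {
  "targets": "-1 0.04 0.05 0.3 0 0 0; -1 0 0 0.3 0 0 0; -1 0 0 0.3 0 0 0; -1 0 0 0.3 0 0 0; -1 0 0 0.3 0 0 0"
}}

```text
clock: 9.05
eef_pos: [504.4, 369.3, 65.8]
tool_rot: [-3.141, 0.0, 1.588]
force: [0.1, 0.2, -4.9]
width: 22.9
gripper_force: 60.5
```

Call:
{"api": "move_arm", "payload": {
  "targets": "-1 0 0 0 0 0 0; -1 0 0 0 0 0 0; -1 0 0 0 0 0 0"
}}

```text
clock: 9.3
eef_pos: [504.6, 369.3, 66.3]
tool_rot: [3.142, -0.0, 1.588]
force: [-0.9, -0.5, -4.2]
width: 22.9
gripper_force: 60.4
```

No contact with the block 7 mm into the pocket. Continuing down.

Call:
{"api": "move_arm", "payload": {
  "targets": "-1 0 0 0.4 0 0 0; -1 0 0 0.4 0 0 0; -1 0 0 0.4 0 0 0; -1 0 0 0.4 0 0 0; -1 0 0 0.2 0 0 0"
}}

```text
clock: 9.72
eef_pos: [504.3, 369.1, 47.4]
tool_rot: [-3.141, 0.001, 1.588]
force: [0.3, 0.1, -4.4]
width: 22.8
gripper_force: 60.6
```

Call:
{"api": "move_arm", "payload": {
  "targets": "-1 0 0 0 0 0 0; -1 0 0 0 0 0 0; -1 0 0 0.1 0 0 0; -1 0 0 0.1 0 0 0; -1 0 0 0.1 0 0 0"
}}

```text
clock: 10.13
eef_pos: [504.6, 369.4, 45.4]
tool_rot: [3.141, -0.0, 1.588]
force: [-0.8, -0.0, -4.0]
width: 23.0
gripper_force: 60.5
```

Call:
{"api": "move_arm", "payload": {
  "targets": "-1 0 0 0.05 0 0 0; -1 0 0 0.05 0 0 0; -1 0 0 0.05 0 0 0; -1 0 0 0 0 0 0"
}}

```text
clock: 10.47
eef_pos: [504.7, 369.4, 44.9]
tool_rot: [3.142, -0.001, 1.588]
force: [-2.1, -0.6, 4.8]
width: 23.0
gripper_force: 61.8
```

The block is on the floor of the pocket, with contact at 44.9 as predicted. Release and rise.

Call:
{"api": "move_arm", "payload": {
  "targets": "-0.2 0 0 0 0 0 0; -0.2 0 0 0 0 0 0; -0.2 0 0 0 0 0 0; -0.2 0 0 0 0 0 0; -0.2 0 0 0 0 0 0"
}}

```text
clock: 10.88
eef_pos: [504.8, 369.4, 43.8]
tool_rot: [3.141, -0.0, 1.588]
force: [-1.0, -0.0, 0.2]
width: 34.2
gripper_force: 0.0
```

Call:
{"api": "move_arm", "payload": {
  "targets": "-0.2 0 0 -1 0 0 0; -0.2 0 0 -2 0 0 0; -0.2 0 0 -3 0 0 0; -0.2 0 0 -3 0 0 0; -0.2 0 0 -3 0 0 0"
}}

```text
clock: 11.3
eef_pos: [504.5, 369.1, 165.6]
tool_rot: [3.142, 0.0, 1.588]
force: [0.6, -0.2, -0.3]
width: 34.3
gripper_force: 0.0
```

Call:
{"api": "move_arm", "payload": {
  "targets": "-1 -3.5 0 -1 0 0 0; -1 -3.5 0 -1 0 0 0; -1 -3.5 0 -1 0 0 0; -1 -3.5 0 0 0 0 0; -1 -3.5 0 0 0 0 0"
}}

```text
clock: 11.72
eef_pos: [508.0, 193.0, 195.4]
tool_rot: [3.139, -0.001, 1.588]
force: [0.9, -1.5, -0.0]
width: -0.1
gripper_force: 0.0
```

```bash
python3 - <<'E'
from h import *
s=read_state();print(s['eef_pos'],s['tool_rot'])
t=cams.get_image('top')['color'][:,:,::-1];q=cams.get_image('scene')['color'][:,:,::-1]
cv2.imwrite('pics/top4.png',t);cv2.imwrite('pics/scene4.png',q)
a=up(t,150,225,110,50,3);b=up(q,390,240,120,80,3);c=up(t,312,178,130,100,3)
o=np.zeros((560,780,3),np.uint8);o[:150,:330]=a;o[155:395,:360]=b;o[:300,380:770]=c;cv2.imwrite('pics/c4.png',o)
E
```

```text
[507.95605681 192.97907474 195.41530816] [ 3.13925025e+00 -1.03801179e-03  1.58833450e+00]
```

View pics/c4.png

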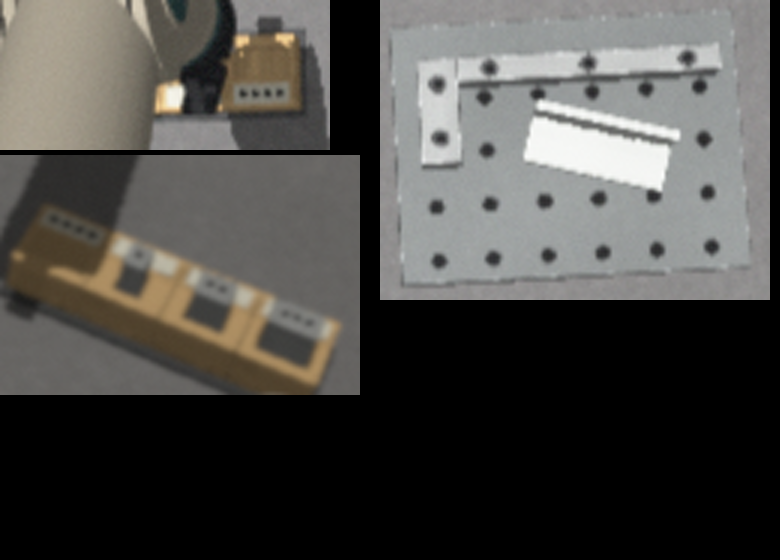

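The block now stands in its pocket at the same height as the stored blocks (top near (295,318) in the crop). The angle is unmoved, its upright leg from (535,105) to (680,135). Its leg centre measures (572.6,-222.4), yaw -13.7°, 41 mm short of the fence. The leg stands 18 mm above the fence, so I can pinch its top and carry it right into the corner.

Call:
{"api": "move_arm", "payload": {
  "targets": "-0.2 -3.5 0.48 0.6 0 0 0; -0.2 -3.5 0.48 0.6 0 0 0; -0.2 -3.5 0.48 0.6 0 0 0; -0.2 -3.5 0.48 0.6 0 0 0; -0.2 -3.5 0.48 0.6 0 0 0"
}}

```text
clock: 12.23
eef_pos: [535.0, 18.7, 164.2]
tool_rot: [3.141, -0.0, 1.589]
force: [-0.2, -0.7, 0.5]
width: 34.1
gripper_force: 0.0
```

Call:
{"api": "move_arm", "payload": {
  "targets": "-0.2 -3.5 0.48 0.6 0 0 0; -0.2 -3.5 0.48 0.6 0 0 0; -0.2 -3.5 0.48 0.6 0 0 0; -0.2 -3.5 0.48 0.6 0 0 0; -0.2 -3.5 0.48 0.6 0 0 0"
}}

```text
clock: 12.65
eef_pos: [562.0, -156.2, 134.1]
tool_rot: [3.141, -0.0, 1.588]
force: [0.5, 0.4, 0.3]
width: 34.3
gripper_force: 0.0
```

Call:
{"api": "move_arm", "payload": {
  "targets": "-0.2 -3.5 0.48 0.6 0 0 0; -0.2 -2 0.48 0.6 0 0 5; -0.2 0 0 0 0 0 5; -0.2 0 0 0 0 0 4.7; -0.2 0 0 0 0 0 0"
}}

```text
clock: 13.07
eef_pos: [572.4, -209.9, 122.0]
tool_rot: [3.142, 0.0, 1.329]
force: [-0.0, -0.3, -0.4]
width: 34.1
gripper_force: 0.0
```

Call:
{"api": "move_arm", "payload": {
  "targets": "-0.2 0 0 0 0 0 0; -0.2 0 0 0 0 0 0; -0.2 0 0 0 0 0 0; -0.2 0 0 0 0 0 0"
}}

```text
clock: 13.4
eef_pos: [572.3, -209.2, 122.0]
tool_rot: [3.141, -0.0, 1.333]
force: [-0.2, -0.7, -0.8]
width: 34.2
gripper_force: 0.0
```

Call:
{"api": "move_arm", "payload": {
  "targets": "-0.2 -1.28 0.34 0 0 0 0; -0.2 0 0 2 0 0 0; -0.2 0 0 2 0 0 0; -0.2 0 0 2 0 0 0; -0.2 0 0 1.1 0 0 0"
}}

```text
clock: 13.82
eef_pos: [571.3, -223.6, 48.9]
tool_rot: [-3.139, 0.0, 1.331]
force: [-0.6, 0.1, -1.3]
width: 34.3
gripper_force: 0.0
```

Call:
{"api": "move_arm", "payload": {
  "targets": "-0.2 0 0 0 0 0 0; -0.2 0 0 0 0 0 0; -0.2 0 0 0 0 0 0; -0.2 0 0 0 0 0 0"
}}

```text
clock: 14.15
eef_pos: [573.3, -223.5, 52.0]
tool_rot: [3.139, 0.0, 1.331]
force: [1.7, -0.4, -0.4]
width: 34.0
gripper_force: 0.0
```

Call:
{"api": "move_arm", "payload": {
  "targets": "-0.6 0 0 0 0 0 0; -0.6 0 0 0 0 0 0; -1 0 0 0 0 0 0; -1 0 0 0 0 0 0; -1 0 0 0 0 0 0"
}}

```text
clock: 14.57
eef_pos: [572.8, -222.9, 51.6]
tool_rot: [3.141, -0.0, 1.332]
force: [-0.9, 0.9, 5.2]
width: 6.3
gripper_force: 62.3
```

Call:
{"api": "move_arm", "payload": {
  "targets": "-1 0 0 0 0 0 0; -1 0 0 0 0 0 0"
}}

```text
clock: 14.73
eef_pos: [572.8, -222.9, 51.6]
tool_rot: [3.141, -0.0, 1.332]
force: [-1.1, 0.5, 5.1]
width: 6.1
gripper_force: 62.3
```

Call:
{"api": "move_arm", "payload": {
  "targets": "-1 0 0 -0.3 0 0 0; -1 0 0 0 0 0 -4; -1 0 0 0 0 0 -4; -1 0 0 0 0 0 -4; -1 0 0 0 0 0 -4"
}}

```text
clock: 15.15
eef_pos: [571.9, -222.5, 53.3]
tool_rot: [-3.14, -0.0, 1.614]
force: [0.1, 0.2, -1.9]
width: 6.2
gripper_force: 61.1
```

Call:
{"api": "move_arm", "payload": {
  "targets": "-1 0 0 0 0 0 0; -1 0 0 0 0 0 0; -1 1.9 1 0 0 0 0; -1 1.9 1 0 0 0 0; -1 1.9 1 0 0 0 0"
}}

```text
clock: 15.57
eef_pos: [600.1, -164.4, 53.6]
tool_rot: [-3.141, 0.0, 1.607]
force: [-0.2, -0.3, -3.0]
width: 6.6
gripper_force: 61.1
```

Call:
{"api": "move_arm", "payload": {
  "targets": "-1 0 0 0 0 0 0; -1 0 0 0 0 0 0; -1 0 0 0 0 0 0; -1 0 0 0 0 0 0"
}}

```text
clock: 15.9
eef_pos: [599.3, -166.2, 53.7]
tool_rot: [-3.141, 0.001, 1.608]
force: [0.6, -0.0, -2.4]
width: 6.4
gripper_force: 61.1
```

```bash
python3 - <<'E'
from h import *
s=read_state();print(s['eef_pos'],s['tool_rot'])
t=cams.get_image('top')['color'][:,:,::-1];q=cams.get_image('scene')['color'][:,:,::-1]
a=up(t,312,178,130,100,3);b=up(q,188,180,160,105,3)
o=np.zeros((320,780,3),np.uint8);o=np.zeros((600,500,3),np.uint8);o[:285,:]=b[:285,:480].copy() if 0 else 0
o[:300,:390]=a;o[300:600,:480]=b[:300];cv2.imwrite('pics/c5.png',cv2.convertScaleAbs(o,alpha=1.2))
E
```

```text
[ 599.34704476 -166.20883871   53.72038343] [-3.14076850e+00  1.11153381e-03  1.60839588e+00]
```

View pics/c5.png

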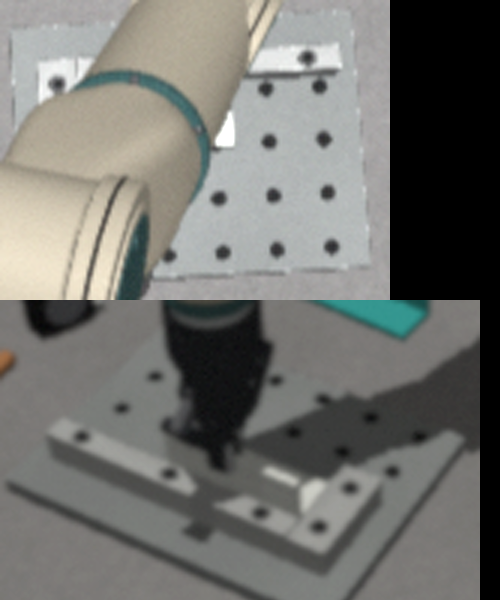

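The angle is held parallel to the fence, its end facing the stop block at about (325,490) in the crop. I lower it to the plate, then creep toward the stop.

Call:
{"api": "move_arm", "payload": {
  "targets": "-1 0 0 0.1 0 0 0; -1 0 0 0.1 0 0 0; -1 0.4 0 0 0 0 0; -1 0.4 0 0 0 0 0; -1 0 0 0 0 0 0"
}}

```text
clock: 16.42
eef_pos: [599.8, -155.4, 51.7]
tool_rot: [-3.141, -0.001, 1.612]
force: [-0.1, 0.6, -1.8]
width: 6.0
gripper_force: 61.1
```

Call:
{"api": "move_arm", "payload": {
  "targets": "-1 0.15 0 0 0 0 0; -1 0.1 0 0 0 0 0; -1 0 0 0 0 0 0; -1 0 0 0 0 0 0"
}}

```text
clock: 16.75
eef_pos: [599.8, -155.1, 51.9]
tool_rot: [3.141, 0.001, 1.61]
force: [-0.1, -2.3, -1.6]
width: 6.1
gripper_force: 61.2
```

Call:
{"api": "move_arm", "payload": {
  "targets": "-1 0.1 0 0 0 0 0; -1 0 0 0 0 0 0; -1 0 0 0 0 0 0"
}}

```text
clock: 17.0
eef_pos: [599.8, -155.1, 52.1]
tool_rot: [3.141, 0.002, 1.61]
force: [-0.0, -3.9, -2.4]
width: 6.3
gripper_force: 61.2
```

Call:
{"api": "move_arm", "payload": {
  "targets": "-1 0.1 0 0 0 0 0; -1 0 0 0 0 0 0; -1 0 0 0 0 0 0"
}}

```text
clock: 17.25
eef_pos: [599.8, -155.0, 52.2]
tool_rot: [3.141, 0.003, 1.609]
force: [-0.8, -4.6, -1.2]
width: 6.7
gripper_force: 61.2
```

The end is on the stop, with force building. Next I creep toward the fence.

Call:
{"api": "move_arm", "payload": {
  "targets": "-1 0 0.25 0.05 0 0 0; -1 0 0.25 0 0 0 0; -1 0 0.2 0 0 0 0; -1 0 0.1 0 0 0 0; -1 0 0 0 0 0 0"
}}

```text
clock: 17.67
eef_pos: [607.2, -154.8, 51.8]
tool_rot: [-3.141, 0.003, 1.609]
force: [-1.8, -6.5, -0.7]
width: 6.1
gripper_force: 61.5
```

Call:
{"api": "move_arm", "payload": {
  "targets": "-1 0 0.1 0.05 0 0 0; -1 0 0.1 0 0 0 0; -1 0 0 0 0 0 0"
}}

```text
clock: 17.92
eef_pos: [609.1, -154.9, 51.6]
tool_rot: [-3.141, 0.003, 1.609]
force: [-2.3, -6.8, 3.5]
width: 6.3
gripper_force: 61.9
```

Call:
{"api": "move_arm", "payload": {
  "targets": "-1 0 0.1 0 0 0 0; -1 0 0.1 0 0 0 0; -1 0 0 0 0 0 0"
}}

```text
clock: 18.17
eef_pos: [611.1, -154.8, 51.6]
tool_rot: [-3.141, 0.003, 1.609]
force: [-2.6, -6.5, 2.1]
width: 6.0
gripper_force: 61.9
```

Call:
{"api": "move_arm", "payload": {
  "targets": "-1 0 0.1 0 0 0 0; -1 0 0 0 0 0 0; -1 0 0 0 0 0 0"
}}

```text
clock: 18.42
eef_pos: [611.5, -154.8, 51.6]
tool_rot: [-3.14, 0.003, 1.609]
force: [-2.6, -6.4, 3.5]
width: 6.5
gripper_force: 61.9
```

Call:
{"api": "move_arm", "payload": {
  "targets": "-1 0 0.1 0 0 0 0; -1 0 0 0 0 0 0; -1 0 0 0 0 0 0"
}}

```text
clock: 18.67
eef_pos: [611.7, -154.7, 51.6]
tool_rot: [-3.139, 0.003, 1.609]
force: [-5.0, -6.1, 5.2]
width: 6.3
gripper_force: 62.2
```

Call:
{"api": "move_arm", "payload": {
  "targets": "-1 0 0.1 0 0 0 0; -1 0 0 0 0 0 0; -1 0 0 0 0 0 0"
}}

```text
clock: 18.92
eef_pos: [611.8, -154.7, 51.6]
tool_rot: [-3.137, 0.002, 1.608]
force: [-6.5, -6.4, 6.3]
width: 6.1
gripper_force: 62.4
```

Both contacts are felt: about 6.5 N against the fence and 6.4 N against the stop, on the plate. Now I release, rise, step back, shut and tilt 30° for the corner push.

Call:
{"api": "move_arm", "payload": {
  "targets": "-0.7 0 0 0 0 0 0; -0.5 0 0 0 0 0 0; -0.3 0 0 0 0 0 0; -0.3 0 0 0 0 0 0; -0.3 0 0 0 0 0 0"
}}

```text
clock: 19.33
eef_pos: [615.0, -150.7, 50.8]
tool_rot: [3.141, -0.001, 1.612]
force: [0.2, -0.5, -0.0]
width: 30.1
gripper_force: 0.0
```

Call:
{"api": "move_arm", "payload": {
  "targets": "-0.3 0 0 -1 0 0 0; -0.3 0 0 -2 0 0 0; -0.3 0 0 -2 0 0 0; -1 0 -2.5 0 0 0 0; -1 0 -2.5 0 0 0 0"
}}

```text
clock: 19.75
eef_pos: [566.6, -153.5, 102.8]
tool_rot: [3.137, 0.001, 1.612]
force: [-0.5, -0.7, 0.5]
width: 6.3
gripper_force: 0.0
```

Call:
{"api": "move_arm", "payload": {
  "targets": "-1 0 0 0 -6 0 0; -1 0 0 0 -6 0 0; -1 0 0 0 -6 0 0; -1 0 0 0 -6 0 0; -1 0 0 0 -6 0 0"
}}

```text
clock: 20.17
eef_pos: [570.4, -145.5, 109.1]
tool_rot: [2.831, -0.037, 1.625]
force: [0.2, 0.1, -0.8]
width: 0.3
gripper_force: 0.0
```

Call:
{"api": "move_arm", "payload": {
  "targets": "-1 0 0 0 0 0 0; -1 0 0 0 0 0 0; -1 0 0 0 0 0 0; -1 0 0 0 0 0 0"
}}

```text
clock: 20.5
eef_pos: [571.2, -145.9, 108.7]
tool_rot: [2.833, -0.036, 1.625]
force: [-0.2, -1.1, -0.2]
width: -0.0
gripper_force: 0.0
```

```bash
python3 - <<'E'
from h import *
s=read_state();print(s['eef_pos'],s['tool_rot'],s['force'],s['qpos'])
t=cams.get_image('top')['color'][:,:,::-1];q=cams.get_image('scene')['color'][:,:,::-1]
a=up(t,312,178,130,100,3);b=up(q,228,190,100,80,5)
o=np.zeros((600,800,3),np.uint8)
o[:200,:260]=cv2.resize(a,(260,200));o[200:600,:500]=b;cv2.imwrite('pics/c6.png',cv2.convertScaleAbs(o[:,:500],alpha=1.4))
E
```

```text
[ 571.1765539  -145.87536719  108.6740222 ] [ 2.83266765 -0.03553827  1.62493261] [-0.23673933 -1.09147915 -0.15341682] [ 0.20642973  0.63510617  0.10990133  2.07202854 -0.92016235  0.25080773
  1.21079164]
```

View pics/c6.png

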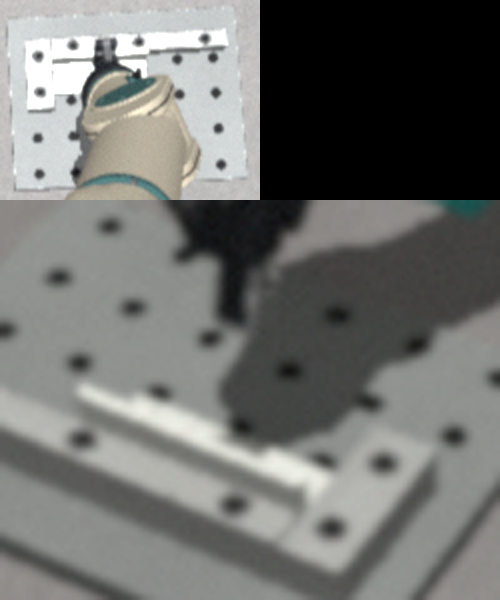

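The angle lies flush in the corner, its upright leg along the fence and its end at the stop near (320,480). The tilt stopped at about 18°, near joint 6's limit, so I ease it back a little. Then I centre on the angle and descend above the flat leg.

Call:
{"api": "move_arm", "payload": {
  "targets": "-1 0 0 0 5 0 0; -1 -1 0 0 0 0 0; -1 0 0 0 0 0 0; -1 0 0 0 0 0 0; -1 0 0 0 0 0 0"
}}

```text
clock: 21.02
eef_pos: [570.7, -156.5, 107.1]
tool_rot: [2.907, -0.039, 1.623]
force: [0.4, 0.1, -1.4]
width: 0.2
gripper_force: 0.0
```

```bash
cat > d.py <<'E'
from h import *
from scipy.spatial.transform import Rotation as Ro
import sys
s=read_state();R=Ro.from_euler('xyz',s['tool_rot']).as_matrix();a=np.radians(2.3377)
ex=np.array([np.cos(a),np.sin(a),0]);ey=np.array([-ex[1],ex[0],0]);p=np.array(s['eef_pos'])
J=np.array([p@ex,p@ey,p[2]]);print('jig',J.round(1),'F',[round(float(np.dot(s['force'],e)),1) for e in(ex,ey,[0,0,1])],'tilt',np.degrees(np.arcsin(R[:,2]@ex)).round(1),'side',np.degrees(np.arcsin(R[:,2]@ey)).round(1),'q6',round(s['qpos'][5],3))
T=np.array([float(v) for v in sys.argv[1:4]]);d=T-J
print('tool shift cm',((R.T@(d[0]*ex+d[1]*ey+d[2]*np.array([0,0,1])))/10).round(2))
E
python3 d.py 577 -179 40
```

```text
jig [ 563.9 -179.6  107.1] F [0.4, 0.1, -1.4] tilt 13.4 side 2.3 q6 0.404
tool shift cm [-0.21 -0.28  6.83]
```

Call:
{"api": "move_arm", "payload": {
  "targets": "-1 -0.07 -0.09 2.3 0 0 0; -1 -0.07 -0.09 2.3 0 0 0; -1 -0.07 -0.09 2.2 0 0 0; -1 0 0 0 0 0 0; -1 0 0 0 0 0 0"
}}

```text
clock: 21.43
eef_pos: [583.2, -155.6, 39.9]
tool_rot: [2.908, -0.04, 1.621]
force: [0.3, 0.2, 0.1]
width: -0.2
gripper_force: 0.0
```

Call:
{"api": "move_arm", "payload": {
  "targets": "-1 0 0 0 0 0 0; -1 0 0 0 0 0 0"
}}

```text
clock: 21.6
eef_pos: [585.0, -155.7, 42.1]
tool_rot: [2.905, -0.037, 1.623]
force: [-0.2, 0.2, -0.7]
width: -0.1
gripper_force: 0.0
```

```bash
python3 d.py 587 -179 30
```

```text
jig [ 578.1 -179.4   42.1] F [-0.2, 0.2, -0.7] tilt 13.5 side 2.2 q6 0.269
tool shift cm [-0.01  0.58  1.38]
```

Call:
{"api": "move_arm", "payload": {
  "targets": "-1 0 0 0 5 0 0; -1 0 0.3 0.5 0 0 0; -1 0 0.3 0.4 0 0 0; -1 0 0 0 0 0 0; -1 0 0 0 0 0 0"
}}

```text
clock: 22.02
eef_pos: [591.8, -153.1, 32.0]
tool_rot: [2.988, -0.04, 1.625]
force: [-0.6, -0.6, -0.5]
width: -0.2
gripper_force: 0.0
```

```bash
python3 d.py 592 -179 27
```

```text
jig [ 585.1 -177.1   32. ] F [-0.6, -0.6, -0.5] tilt 8.8 side 2.4 q6 0.431
tool shift cm [-0.22  0.6   0.59]
```

Call:
{"api": "move_arm", "payload": {
  "targets": "-1 -0.2 0.15 0.2 0 0 0; -1 0 0.15 0.2 0 0 0; -1 0 0 0 0 0 0; -1 0 0 0 0 0 0"
}}

```text
clock: 22.35
eef_pos: [595.6, -156.1, 28.7]
tool_rot: [2.989, -0.039, 1.623]
force: [-0.2, -0.3, -0.8]
width: -0.2
gripper_force: 0.0
```

Call:
{"api": "move_arm", "payload": {
  "targets": "-1 0 0 0.2 0 0 0; -1 0 0 0.1 0 0 0; -1 0 0 0 0 0 0; -1 0 0 0 0 0 0"
}}

```text
clock: 22.68
eef_pos: [596.0, -155.5, 25.7]
tool_rot: [2.989, -0.039, 1.624]
force: [-0.9, 0.2, -0.1]
width: 0.0
gripper_force: 0.3
```

```bash
python3 d.py 592 -179 25
```

```text
jig [ 589.2 -179.6   25.7] F [-0.9, 0.2, -0.1] tilt 8.7 side 2.3 q6 0.43
tool shift cm [0.06 0.27 0.11]
```

Call:
{"api": "move_arm", "payload": {
  "targets": "-1 0 0.1 0.1 0 0 0; -1 0 0.1 0.1 0 0 0; -1 0 0 0 0 0 0; -1 0 0 0 0 0 0"
}}

```text
clock: 23.02
eef_pos: [596.3, -155.5, 24.8]
tool_rot: [2.992, -0.04, 1.624]
force: [-9.8, -0.0, 12.3]
width: -0.0
gripper_force: 9.2
```

Call:
{"api": "move_arm", "payload": {
  "targets": "-1 0 0.1 0.05 0 0 0; -1 0 0.1 0 0 0 0; -1 0 0 0 0 0 0; -1 0 0 0 0 0 0"
}}

```text
clock: 23.35
eef_pos: [596.4, -155.4, 24.7]
tool_rot: [2.994, -0.041, 1.623]
force: [-13.9, 0.9, 17.9]
width: -0.2
gripper_force: 12.3
```

Call:
{"api": "move_arm", "payload": {
  "targets": "-1 0 -0.1 -0.1 0 0 0; -1 0 0 0 0 0 0; -1 0 0 0 0 0 0; -1 0 0 0 0 0 0"
}}

```text
clock: 23.68
eef_pos: [596.4, -155.5, 24.9]
tool_rot: [2.993, -0.04, 1.624]
force: [-9.5, 0.3, 10.2]
width: -0.1
gripper_force: 7.2
```

```bash
python3 - <<'E'
from h import *
q=cams.get_image('scene')['color'][:,:,::-1];cv2.imwrite('pics/c7.png',cv2.convertScaleAbs(up(q,228,190,110,85,6),alpha=1.4))
s=read_state();print(s['force'],s['clock'])
E
```

```text
[-9.15781996  0.73118542 10.17770776] 23.7333
```

View pics/c7.png

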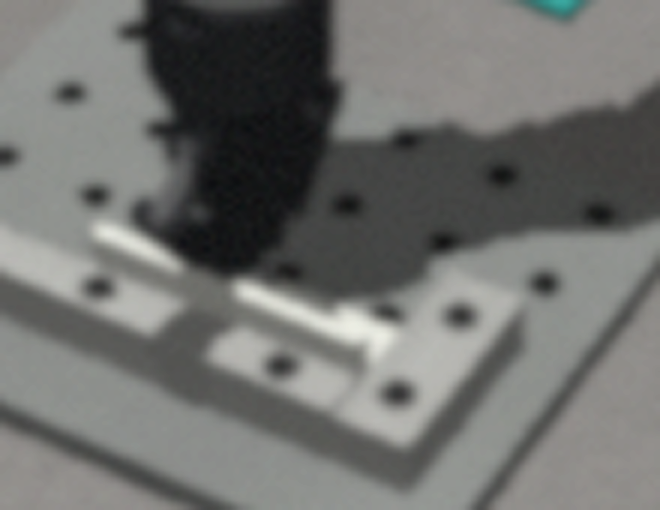

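The fingers are in the inside corner. The upright leg lies along the fence from (95,230) to (375,355), with its end at the stop near (385,345). The push is steady at about 9.5 N into the fence and 10 N down. Handing in.

```bash
python3 -c "
from cell import order;print(order.finish_job())"
```

```text
the job is handed in; nothing more can be done
None
```

The job is handed in at about 24 s. The setting block is upright and fully down in its three-dot pocket and let go of, and the angle is in the jig corner against fence, plate and stop block, held by a steady push of about 9.5 N into the fence and 10 N down.

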